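# Clamp a glued block in the ratchet press

## Task

Lay the glued wooden block flat and square in the bed of the ratchet press, lengthwise between the jaw and the sprung stop, and let go of it. Then pump the upright lever to and fro in full strokes, one tooth each, until it has clearly turned heavy because the block is squeezed between jaw and stop: one or two teeth past the first squeeze is right, more would crush the wood. Work the jaw only with the lever, let go of it at the end, and leave the glue bottle, hammer and pincers where they are.

Things in the scene. Friction and masses are not known exactly. Their poses are not given: they have to be found in the camera images.
- press: Ratchet press fixed to the bench: dark wooden base board 450 x 90 x 12 mm (x -160 to +290 mm, y +-45 mm). Origin on the board's underside; x runs along the board from the lever end to the stop end, the way the jaw advances; y across, z up. Two grey cheeks (x -90 to -5 mm, y +-30 mm, up to z = 107 mm) carry the lever.
- bed (a point): Point on the bed, the bare top of the board (z = 12 mm) between jaw and stop, at x = 120 mm, y = 0 in the press's frame, same axes. The stop, a sprung plate 64 mm wide and 47 mm high across the bed, is set differently each time: its face lies 65 to 85 mm from here towards +x and is not measured. It gives 1 mm per 1.5 N (15 N per tooth), at most 45 mm.
- jaw: Jaw with its toothed rack (teeth every 10 mm). Origin at the press's origin when fully back, axes as the press; it starts 0 to 10 mm forward. Its wooden pushing face, 64 mm wide, z 14 to 57 mm, lies 45 mm ahead (+x) of its origin. Slides 0 to 100 mm towards the stop, about 3 N friction; a pawl clicks in at each tooth and keeps it from sliding back. Not to be pushed by hand.
- lever (a joint): Lever angle, rad. 0: upper end leans 0.2 rad from upright towards the jaw; grows as it is pulled away from the jaw, up to 0.42 (leans 0.22 rad the other way); hard stops at both ends. Pulling drives the jaw 46 mm per rad; the drive pawl drops behind the next tooth only below 0.04, and a tooth is caught only above 0.36. No spring: stays where left.
- lever_pivot (a point): Middle of the lever's pivot, at x = -60 mm, y = 0, z = 89.5 mm in the press's frame; the axis is the press's y.
- lever_grip (a point): Grip point on the wooden handle, 150 mm from the pivot; z up along the handle, y along the pivot axis. Handle 28 (x) x 24 (y) mm, 90 to 180 mm from the pivot; pinch it from above across y. Idle strokes take 1 to 3 N here. With the block squeezed against the stop, each tooth adds about 4 N: 6 to 10 N above idle at the end of a stroke is firm, 16 N above crushes the wood.
- block: Glued-up wooden block of five strips in alternate light and brown wood, 110 (x) x 50 (y) x 40 (z) mm, about 0.16 kg, lying on the bench on the robot's side of the press. Origin: centre of its underside, x along its length. It goes into the bed with its length along the press's x (either way round), its middle within 15 mm of the press's centre line.
- glue: White glue bottle, 60 mm across, 150 mm high, standing beyond the press. Origin: centre of its base. Leave alone.
- hammer: Hammer, 220 mm long, lying beyond the press near the stop end. Origin near the middle of its underside. Leave alone.
- pincers: Pincers with red grips, 165 mm long, 60 mm wide, 16 mm high, lying on the robot's side of the press near the stop end. Origin: underside, 100 mm from the ends of the grips. Leave alone.
Mind the look-alikes: they are no part of the job. What is shaped like the block but green or purple is not meant.

How it is judged:
By the outcome, as a careful person would: the job done as asked, in the order asked, and still so for the second after the job is handed in, with the robot touching nothing.
It also fails if it takes over 54 s, if anything falls off the work surface, if the arm or the gripper's body presses on something with over 40 N, if the wrist force passes 120 N, or if a joint passes its speed limit or range.

## Robot

A 6-joint arm with a two-finger parallel gripper is mounted at the origin on the work surface. World frame = base frame: x ahead of the robot, y to its left, z up, the work surface at z = 0. Lengths are in m, angles in rad, forces in N, time in s.
With the tool pointing down it reaches from about 0.25 to 0.725 m from the base axis. Payload 4 kg.
Tool frame: the origin (TCP) lies on the centre line of the jaws, within the pads' length; the fingertips stand 17 mm ahead of it and the grasp point (between the pads) lies 2 mm behind it; z points along the fingers, y is the line along which they close (so a half turn about z gives the same grasp; the last joint's range is limited). The gripper opens to 85 mm and grips with 20 to 120 N. Pads are 22 mm wide; open, the fingers measure 114 mm over their backs; the gripper's body (76 mm by 85 mm) begins 54 mm behind the grasp point. The pads swing forward as they close: fully open they stand 13 mm farther back than shut.
Start: joints at [1.102, 0.241, 0.005, 1.335, 0, 1.571], TCP at [0.226, 0.446, 0.248] pointing down, gripper open.
Joint ranges: [-2.72, 2.72], [-1.05, 1.87], [-1.09, 1.28], [-1.99, 2.15], [-1.42, 1.44], [-3.14, 3.14]. Speed limits (rad/s): [2.79, 2.79, 3.14, 3.14, 3.14, 3.14].

## Interface

Orientations are given as a unit quaternion [x, y, z, w].
In Python, from workcell import get_obs, imaging, order gives the robot as it stands.
- The arm moves only by the tool apply_moves, never from a script. Its argument "targets" is a list that holds one entry, the list of rows, each a list of 5 numbers: the shift along the world's x, y, z in units of 40 mm (1.0 is 40 mm), then the turn about the world's z in degrees, then the gripper command: -1 is shut, 1 is fully open, values between are in proportion. In form: [[[dx, dy, dz, turn, fingers], ...]]. A call has 1 to 8 rows; each row shifts and turns the commanded pose from where the row before left it; what a row does not reach is not made up. A row lasts 1/12 s, in which the tool goes at most 41.7 mm and 7.16 degrees, less where a joint would pass 70% of its speed; a pose out of reach is approached as far as the arm can. A call is refused whole if a number of a shift passes 1 or a number of a turn 7.16, either way. A call with a gripper value outside its range is refused whole. The fingers move at their own pace and stop on an object; the grip force is fixed at half the most. Time passes only in rows, so rows that do not move let the fingers close. It gives the time, the measured TCP pose, the force, the opening and the grip force at its end, in the units of the state.
- get_obs(): the state, without advancing time (a new reading comes with each control period).
- imaging.camera(name): name is "scene" or "top"; returns (picture, depth): 384x512x3 uint8, blue, green, red; 384x512 float32, m along the optical axis (not along the pixel's ray), 0 where there is no reading.
- imaging.get_calibration(name): a dict with "camera_matrix" (3x3 intrinsics, pixels), "k1" (the pictures are not rectified: a ray, as slopes to the right and down, at radius r is drawn at 1 + k1 r^2 times it, then the intrinsics apply), "eye" and "rotation" of the camera in the world. Camera axes: x right, y down, z forward; pixel columns grow to the right and rows downward; lengths in m; the calibration is good to about 2 mm. A picture is of the moment at which its call begins. get_calibration takes no time and is no camera call.
- order.job_done(): hands the job in; it is judged then, once.
The state is a dict: "clock": time; "joint_pos": joint angles; "joint_vel": joint speeds; "tau": joint torques, N m; "eef_pos": TCP position; "tool_rot": TCP orientation; "ft_force": force on the tool from outside, world axes, zero at the start; "ft_torque": the same for the moment, N m; "grip_width": finger opening in m; "grasp_force": force on a finger pad.
Only numpy, scipy, OpenCV 4.12 (cv2) and the standard library are available. Lean on these libraries where they do the work, as an engineer would, in place of code of your own. Each camera call takes 0.05 s, during which the arm holds its last target. There are 200 camera calls.

## Working session

There is one attempt and no reset: what is moved stays moved. The work goes in short steps, Python scripts to look and compute and a tool call to move; the robot and the scene stay as the last step left them, time stands still between calls to the robot, and variables do not carry over. Pictures are saved under pics/ and viewed, at most 10 in all, crops included, and the job is handed in when it is done.

Besides the shell and the picture viewer there is one more tool, called after "Emit:" in YAML: its name, and indented under it one key for each argument. apply_moves: Moves the arm, as the interface text tells. Its arguments: {"type":"object","properties":{"targets":{"type":"array","items":{"type":"array","items":{"type":"array","items":{"type":"number"}}}}},"required":["targets"]}

```bash
ls; mkdir -p pics
cat > h.py <<'E'
import numpy as np, cv2
from workcell import get_obs, imaging, order
def ray(name,u,v):
    c=imaging.get_calibration(name);K=np.array(c["camera_matrix"])
    d=np.array([(u-K[0,2])/K[0,0],(v-K[1,2])/K[1,1]]);s=d.copy()
    for _ in range(20): s=d/(1+c["k1"]*(s@s))
    return np.array(c["eye"]),np.array(c["rotation"])@np.array([*s,1.0])
def onz(name,u,v,z):
    e,d=ray(name,u,v);return e+d*(z-e[2])/d[2]
def cloud(name,depth):
    c=imaging.get_calibration(name);K=np.array(c["camera_matrix"]);h,w=depth.shape
    u,v=np.meshgrid(np.arange(w),np.arange(h))
    d=np.stack([(u-K[0,2])/K[0,0],(v-K[1,2])/K[1,1]],-1);s=d.copy()
    for _ in range(20): s=d/(1+c["k1"]*(s**2).sum(-1,keepdims=True))
    p=np.concatenate([s,np.ones((h,w,1))],-1)*depth[...,None]
    return p@np.array(c["rotation"]).T+np.array(c["eye"])
E
python3 - <<'E'
from h import *
for n in("top","scene"):
    im,d=imaging.camera(n);cv2.imwrite(f"pics/{n}0.png",cv2.resize(im,(768,576)));np.savez(f"{n}0.npz",im=im,d=d)
    c=imaging.get_calibration(n);print(n,c)
o=get_obs();print(o)
E
```

```text
pics
top {'camera_matrix': array([[481.40474954,   0.        , 251.89744838],
       [  0.        , 481.40474954, 185.67236539],
       [  0.        ,   0.        ,   1.        ]]), 'k1': 0.043568699734207746, 'eye': array([ 0.34982211, -0.04845398,  1.45843734]), 'rotation': array([-0.69545585,  0.71482015, -0.04846039,  0.05499915])}
scene {'camera_matrix': array([[464.54578875,   0.        , 251.20580025],
       [  0.        , 464.54578875, 188.94285278],
       [  0.        ,   0.        ,   1.        ]]), 'k1': -0.16001586616838154, 'eye': array([ 1.1942846 , -0.38448768,  0.8656054 ]), 'rotation': array([ 0.77990781,  0.47825005, -0.21903816, -0.33917987])}
{'clock': 0.1, 'joint_pos': array([ 1.10201091e+00,  2.41386190e-01,  3.82063733e-03,  1.33523284e+00,
       -2.33682882e-05,  1.57080214e+00]), 'joint_vel': array([-0.00095614, -0.00292217,  0.00327336,  0.00074664,  0.00027374,
       -0.00023101]), 'tau': array([-4.04094280e-04, -3.73138189e+01,  2.53010237e+01,  1.09073016e-02,
       -9.94689412e-05,  7.67261326e-06]), 'eef_pos': array([0.22565257, 0.44555245, 0.24746311]), 'tool_rot': array([ 2.32255042e-01,  9.72654406e-01, -9.76373034e-04, -2.21124394e-04]), 'ft_force': array([ 0.38813233,  0.85616749, -0.21584277]), 'ft_torque': array([ 0.08875372, -0.01510455, -0.00020379]), 'grasp_force': 0.0, 'grip_width': 0.08534144295052902}
```

View pics/top0.png

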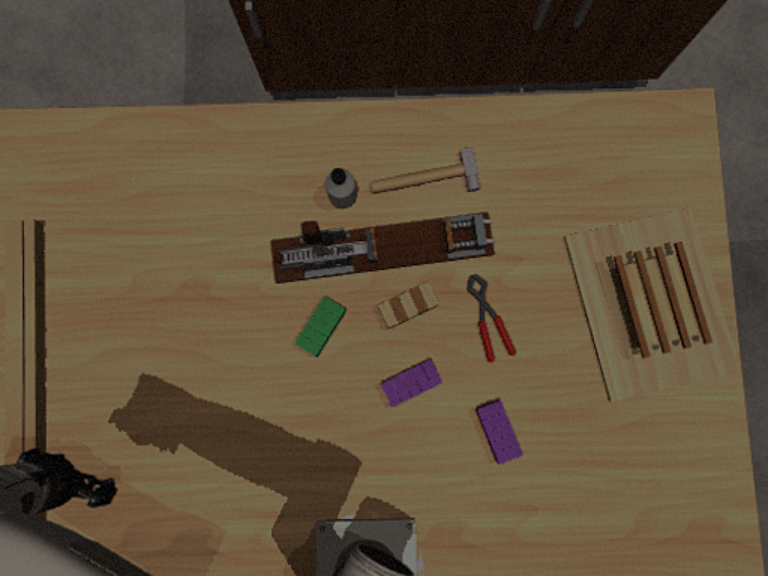

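View pics/scene0.png

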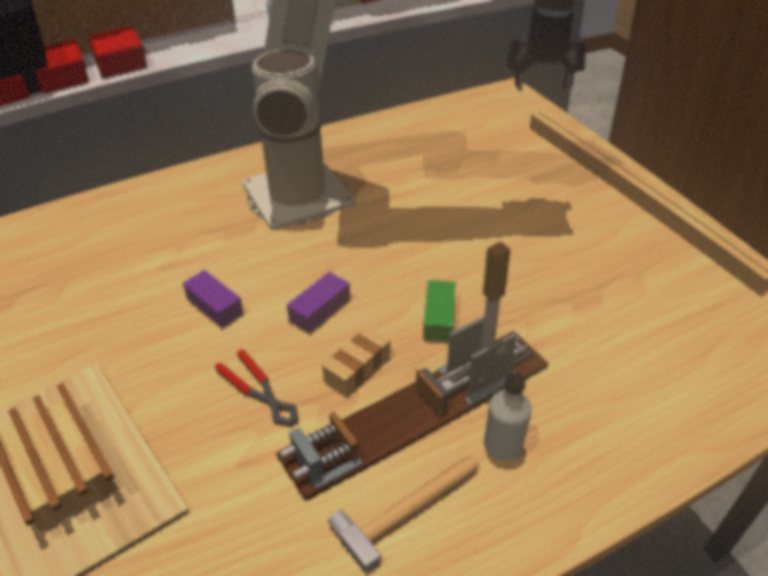

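The top view shows the press running from (272,262) to (495,233) with its stop on the right, and the block at (408,306), all in 768-wide pixels. The scene view shows the lever upright at (495,290). The calibration rotation is a quaternion, so I'll convert it and measure with depth.

```bash
sed -i 's/np.array(c\["rotation"\])/R.from_quat(c["rotation"]).as_matrix()/; s/^import numpy.*/&\nfrom scipy.spatial.transform import Rotation as R/' h.py
python3 - <<'E'
from h import *
z=np.load("top0.npz");P=cloud("top",z["d"]);im=z["im"]
def reg(u0,u1,v0,v1,lo,hi,nm):
    u0,u1,v0,v1=[int(q/1.5) for q in(u0,u1,v0,v1)]
    S=P[v0:v1,u0:u1];m=(S[...,2]>lo)&(S[...,2]<hi)&(z["d"][v0:v1,u0:u1]>0)
    m=m.astype(np.uint8);n,l,st,_=cv2.connectedComponentsWithStats(m);k=1+np.argmax(st[1:,4]);q=S[l==k]
    r=cv2.minAreaRect((q[:,:2]*1000).astype(np.float32));print(nm,len(q),"zmed",np.median(q[:,2]),r);return q,r
print("table",np.median(P[180:200,280:300,2]), np.median(P[300:330,200:230,2]))
reg(365,450,272,340,.028,.055,"block")
reg(262,505,200,290,.007,.02,"board")
reg(262,505,200,290,.007,.3,"press")
# colour mask board dark brown
hsv=cv2.cvtColor(im,cv2.COLOR_BGR2HSV)
q,r=reg(440,500,205,265,.03,.08,"stopbits")
q,r=reg(355,385,215,270,.03,.08,"jaw")
q,r=reg(290,340,205,260,.18,.3,"lever");print(q.mean(0),q.min(0),q.max(0))
zs=np.load("scene0.npz");Ps=cloud("scene",zs["d"])
S=Ps[155:200,315:345].reshape(-1,3);S=S[(S[:,2]>.185)&(S[:,2]<.4)&(S[:,0]>.4)];print("lever scene",len(S),S.mean(0),S.min(0),S.max(0))
for a in np.arange(.185,.28,.015):
    t=S[abs(S[:,2]-a)<.006]
    if len(t):print(a,t.mean(0))
crop=im[125:240,165:345];cv2.imwrite("pics/crop1.png",cv2.resize(cv2.convertScaleAbs(crop,alpha=1.8),(760,486),interpolation=cv2.INTER_CUBIC))
E
```

```text
table 0.0022565629984321323 0.0007590938989205931
block 635 zmed 0.04089075377260909 ((507.33184814453125, -94.46135711669922), (50.84123611450195, 110.025634765625), 23.565994262695312)
board 2376 zmed 0.01341417190774885 ((628.6361083984375, -46.006378173828125), (95.18917083740234, 449.7489013671875), 6.133182048797607)
press 4361 zmed 0.01653653197282412 ((631.4617309570312, -46.493865966796875), (101.81065368652344, 452.2918701171875), 5.0076398849487305)
stopbits 443 zmed 0.05045240687686392 ((646.8993530273438, -223.07562255859375), (63.30913162231445, 98.42819213867188), 5.864757537841797)
jaw 177 zmed 0.054669143585588165 ((625.1539916992188, -12.055013656616211), (63.98007583618164, 43.28351593017578), 5.879740238189697)
lever 177 zmed 0.2656389674594115 ((616.374755859375, 75.06961822509766), (25.292987823486328, 28.082748413085938), 3.7943780422210693)
[0.61202545 0.07368241 0.25007571] [0.60310573 0.06073451 0.184866  ] [0.62904168 0.08947314 0.27606626]
lever scene 550 [0.62234921 0.07055012 0.23405945] [0.60463878 0.0585031  0.18547387] [0.63064373 0.09030548 0.271184  ]
0.185 [0.62156389 0.07042747 0.18810409]
0.2 [0.62322834 0.07037465 0.19988499]
0.21500000000000002 [0.62191643 0.0698886  0.21505034]
0.23000000000000004 [0.62281333 0.07015755 0.2296515 ]
0.24500000000000005 [0.62301928 0.06916454 0.2451382 ]
0.26000000000000006 [0.62363843 0.0688805  0.26061967]
0.2750000000000001 [0.61771236 0.07405518 0.26995596]
```

View pics/crop1.png

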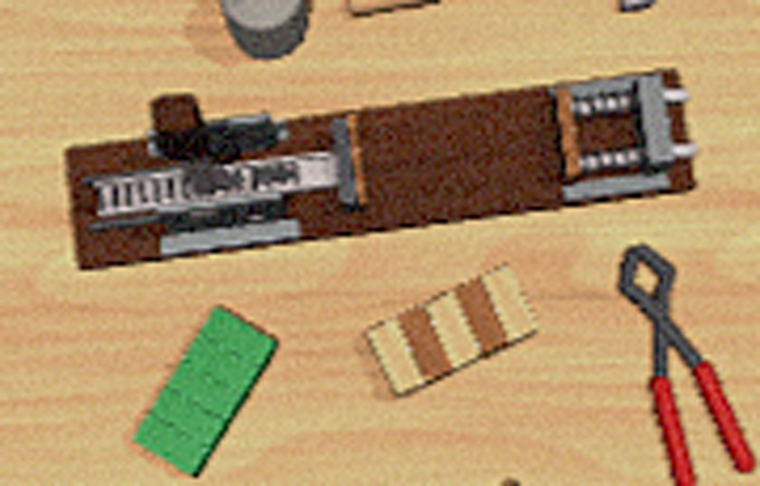

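Crop: jaw face at about (358,160), stop face at (566,130), block centre at (452,330). In world terms the press x-axis is (sin 6°, -cos 6°) and its origin is about (0.622, 0.019). The block is at (0.507, -0.094), with its width axis at 23.6°. The rectangle sizes match those given (50x110 and 450 long). The jaw-to-stop gap is about 142 mm. Moving above the block.

Emit:
apply_moves:
  targets:
    - [[0.39,-0.75,-0.1,-5,1],[0.39,-0.75,-0.1,-5,1],[0.39,-0.75,-0.1,-5,1],[0.39,-0.75,-0.1,-5,1],[0.39,-0.75,-0.1,-5,1],[0.39,-0.75,-0.1,-5,1],[0.39,-0.75,-0.1,-5,1],[0.39,-0.75,-0.1,-4.6,1]]

```text
clock: 0.77
eef_pos: [0.3509, 0.2044, 0.2159]
tool_rot: [0.55, 0.835, -0.0, -0.0]
ft_force: [0.6, 0.4, 0.2]
grip_width: 0.0852
grasp_force: 0.0
```

Emit:
apply_moves:
  targets:
    - [[0.39,-0.75,-0.15,0,1],[0.39,-0.75,-0.15,0,1],[0.39,-0.75,-0.15,0,1],[0.39,-0.75,-0.15,0,1],[0.39,-0.75,-0.2,0,1],[0.39,-0.75,-0.2,0,1],[0.39,-0.75,-0.2,0,1],[0.39,-0.75,-0.2,0,1]]

```text
clock: 1.43
eef_pos: [0.4756, -0.0356, 0.1596]
tool_rot: [0.548, 0.836, -0.0, -0.0]
ft_force: [0.8, 0.5, 0.2]
grip_width: 0.0853
grasp_force: 0.0
```

Emit:
apply_moves:
  targets:
    - [[0.4,-0.75,-0.1,0,1],[0.4,-0.75,-0.1,0,1],[0,0,0,0,1],[0,0,0,0,1]]

```text
clock: 1.77
eef_pos: [0.5074, -0.0954, 0.1512]
tool_rot: [0.549, 0.836, -0.0, -0.001]
ft_force: [-0.1, 0.0, -0.4]
grip_width: 0.0854
grasp_force: 0.0
```

Emit:
apply_moves:
  targets:
    - [[0,0.02,-0.8,0.2,1],[0,0,-0.8,0,1],[0,0,-0.7,0,1],[0,0,-0.5,0,1],[0,0,-0.3,0,1],[0,0,-0.08,0,1],[0,0,0,0,1],[0,0,0,0,-1]]

```text
clock: 2.43
eef_pos: [0.5078, -0.0925, 0.0258]
tool_rot: [0.546, 0.838, 0.0, 0.0]
ft_force: [-0.0, -0.0, -0.1]
grip_width: 0.0756
grasp_force: 0.0
```

Emit:
apply_moves:
  targets:
    - [[0,0,0,0,-1],[0,0,0,0,-1],[0,0,0,0,-1],[0,0,0,0,-1],[0,0,0,0,-1],[0,0,0,0,-1]]

```text
clock: 2.93
eef_pos: [0.5086, -0.0933, 0.0267]
tool_rot: [0.547, 0.837, 0.001, 0.001]
ft_force: [0.2, 0.4, 5.7]
grip_width: 0.0489
grasp_force: 63.9
```

Emit:
apply_moves:
  targets:
    - [[0,0,0.4,0,-1],[0,0,0.8,0,-1],[0,0,0.8,0,-1],[0.3,0,0.4,-3.5,-1],[0.6,-0.05,0,-3.5,-1],[0.8,-0.1,0,-3.5,-1],[0.8,-0.1,0,-3.5,-1],[0.6,0,0,-3.5,-1]]

```text
clock: 3.6
eef_pos: [0.6337, -0.1039, 0.1216]
tool_rot: [0.669, 0.743, 0.001, 0.001]
ft_force: [0.8, -0.4, -1.2]
grip_width: 0.049
grasp_force: 63.1
```

Emit:
apply_moves:
  targets:
    - [[0,0,0,0,-1],[0,0,0,0,-1]]

```text
clock: 3.77
eef_pos: [0.632, -0.1031, 0.1202]
tool_rot: [0.667, 0.745, -0.0, -0.0]
ft_force: [-0.7, 0.2, -1.8]
grip_width: 0.0492
grasp_force: 63.1
```

Run:
```python
from h import *
im,d=imaging.camera("top");np.savez("top1.npz",im=im,d=d)
im2,d2=imaging.camera("scene")
cv2.imwrite("pics/s1.png",cv2.convertScaleAbs(cv2.resize(im2[120:350,160:400],(720,600)),alpha=1.2))
# press edge measurement: wood pieces
z=np.load("top0.npz");P=cloud("top",z["d"]).reshape(-1,3)
a=np.deg2rad(5.95);X=np.array([np.sin(a),-np.cos(a)]);Y=np.array([np.cos(a),np.sin(a)])
L=(P[:,:2]-[.6218,.0186]);lx=L@X*1e3;ly=L@Y*1e3
def show(n,m,v):print(n,m.sum(),np.percentile(v[m],[1,3,50,97,99]).round(1))
zz=P[:,2]
b=(abs(zz-.0125)<.004)&(abs(ly)<60)&(lx>-200)&(lx<320)
show("board x",b,lx);m=b&(lx>60)&(lx<175);show("board y",m,ly)
m=(abs(zz-.055)<.008)&(abs(ly)<34)&(lx>20)&(lx<90);show("jaw",m,lx);show("jaw y",m,ly)
m=(abs(zz-.045)<.01)&(abs(ly)<34)&(lx>150)&(lx<230);show("stop",m,lx);show("stop y",m,ly)
m=(zz>.262)&(abs(ly)<60)&(lx<50)&(lx>-150);show("levertop",m,lx);show("lever y",m,ly)
```

```text
board x 2048 [-156.9 -151.6  100.7  279.8  286.1]
board y 896 [-43.8 -42.3  -0.2  43.   44.7]
jaw 123 [34.8 35.1 43.4 51.9 52.4]
jaw y 123 [-29.9 -28.5   0.1  29.7  30.9]
stop 104 [193.9 194.  212.3 228.1 229. ]
stop y 104 [-31.  -29.2  -4.6  26.7  28.3]
levertop 100 [-70.5 -69.3 -56.5 -43.6 -42.8]
lever y 100 [-11.1 -10.5  -0.7  10.9  11.4]
```

View pics/s1.png

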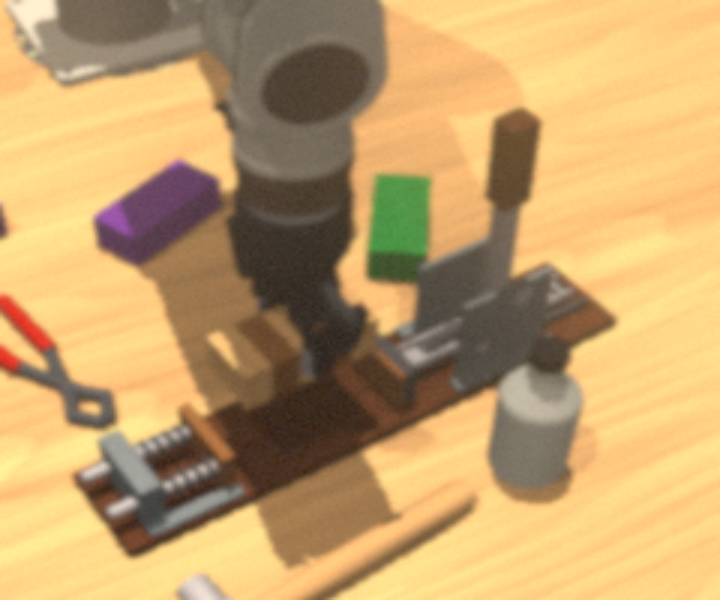

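The view shows the block in the gripper at (265,360), above the bed between the jaw at (395,370) and the stop at (208,430), and clear of both. Lowering it.

Emit:
apply_moves:
  targets:
    - [[0.07,0,-0.2,-0.3,-1],[0,0,-0.5,0,-1],[0,0,-0.5,0,-1],[0,0,-0.4,0,-1],[0,0,-0.2,0,-1],[0,0,-0.1,0,-1],[0,0,-0.05,0,-1],[0,0,0,0,-1]]

```text
clock: 4.53
eef_pos: [0.6344, -0.1032, 0.0435]
tool_rot: [0.67, 0.743, 0.0, 0.0]
ft_force: [-0.3, 1.0, -0.8]
grip_width: 0.0487
grasp_force: 63.1
```

Emit:
apply_moves:
  targets:
    - [[0,0,-0.05,0,-1],[0,0,-0.05,0,-1],[0,0,0,0,-1]]

```text
clock: 4.78
eef_pos: [0.6346, -0.1032, 0.0395]
tool_rot: [0.67, 0.743, 0.0, 0.0]
ft_force: [-0.5, 0.5, -1.8]
grip_width: 0.0487
grasp_force: 63.1
```

Emit:
apply_moves:
  targets:
    - [[0,0,-0.03,0,-1],[0,0,0,0,-1]]

```text
clock: 4.95
eef_pos: [0.6348, -0.1032, 0.0387]
tool_rot: [0.67, 0.743, 0.0, 0.001]
ft_force: [-0.4, 0.2, 2.1]
grip_width: 0.0491
grasp_force: 63.4
```

Emit:
apply_moves:
  targets:
    - [[0,0,0,0,1],[0,0,0,0,1],[0,0,0,0,1],[0,0,0,0,1],[0,0,0,0,1],[0,0,0,0,1],[0,0,0.3,0,1],[0,0,0.6,0,1]]

```text
clock: 5.62
eef_pos: [0.6316, -0.1027, 0.0712]
tool_rot: [0.67, 0.743, -0.002, -0.003]
ft_force: [-0.1, -0.2, -0.4]
grip_width: 0.0853
grasp_force: 0.0
```

Emit:
apply_moves:
  targets:
    - [[0,0,0.9,0,1],[0,0,0.9,0,1],[0,0,0.9,0,1],[0,0,0.9,0,1],[0,0,0.9,0,1],[0,0,0.9,0,1],[0,0,0.8,0,1],[0,0,0,0,1]]

```text
clock: 6.28
eef_pos: [0.6362, -0.1034, 0.3319]
tool_rot: [0.669, 0.743, 0.004, 0.006]
ft_force: [-0.1, 0.3, 0.3]
grip_width: 0.0854
grasp_force: 0.0
```

Emit:
apply_moves:
  targets:
    - [[-0.08,0.7,0,0,1],[-0.08,0.8,0,0,1],[-0.08,0.8,0,0,1],[-0.08,0.8,0,0,1],[-0.08,0.8,0,0,1],[-0.08,0.56,0,0,1],[0,0,0,0,0.2],[0,0,0,0,0.2]]

```text
clock: 6.95
eef_pos: [0.6147, 0.0766, 0.3226]
tool_rot: [0.668, 0.744, 0.0, 0.0]
ft_force: [0.4, -0.1, 0.4]
grip_width: 0.0639
grasp_force: 0.0
```

```bash
cat > chk.py <<'E'
from h import *
import sys
def run(tag,pic=None):
    im,d=imaging.camera("top");P=cloud("top",d)
    a=np.deg2rad(5.95);X=np.array([np.sin(a),-np.cos(a)]);Y=np.array([np.cos(a),np.sin(a)])
    L=(P[...,:2]-[.6218,.0186]);lx=L@X*1e3;ly=L@Y*1e3;zz=P[...,2]
    def show(n,m,v):
        if m.sum():print(n,m.sum(),np.percentile(v[m],[1,3,50,97,99]).round(1))
    # block top: height 52mm, between
    m=(abs(zz-.053)<.004)&(abs(ly)<40)&(lx>66)&(lx<186);show("blk x",m,lx);show("blk y",m,ly);
    if m.sum()>30:
        r=cv2.minAreaRect(np.stack([lx[m],ly[m]],1).astype(np.float32));print(r)
    m=(abs(zz-.055)<.008)&(abs(ly)<34)&(lx>20)&(lx<66);show("jaw",m,lx)
    m=(abs(zz-.045)<.01)&(abs(ly)<34)&(lx>187)&(lx<240);show("stop",m,lx)
    if pic:cv2.imwrite(f"pics/{tag}.png",cv2.resize(cv2.convertScaleAbs(im[125:240,165:345],alpha=1.8),(760,486),interpolation=cv2.INTER_CUBIC))
    return im,lx,ly,zz
E
python3 - <<'E'
from chk import *
run("t2",1)
im,d=imaging.camera("scene");cv2.imwrite("pics/s2.png",cv2.resize(im[60:350,160:400],(496,600)))
E
```

```text
blk x 488 [ 69.   71.1 123.1 174.  176.6]
blk y 488 [-24.  -23.3   2.   24.4  25.5]
((123.04640197753906, 1.0038928985595703), (109.66331481933594, 50.88972473144531), 0.16154760122299194)
jaw 125 [34.8 35.1 43.4 51.7 52.2]
stop 130 [193.8 194.  218.6 238.9 240. ]
```

View pics/s2.png

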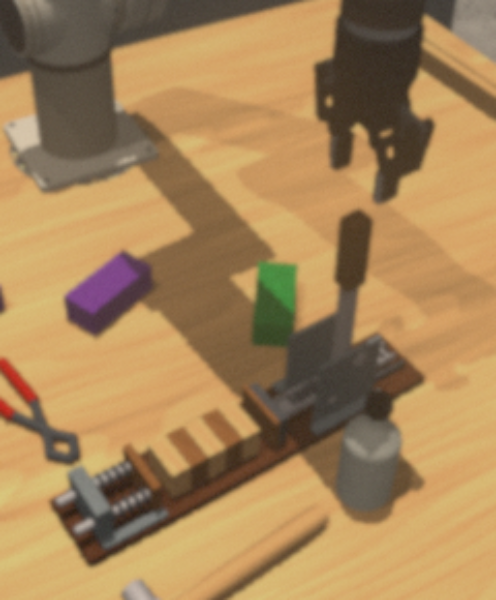

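The scene view shows the block flat between the stop at (140,475) and the jaw at (265,415), with the gripper open above the lever at (355,220). Measured, the block sits at press (123, 1) mm, turned 0.2°. Gripping the lever next.

Emit:
apply_moves:
  targets:
    - [[0.02,-0.03,-0.5,0,0.2],[0,0,-0.6,0,0.2],[0,0,-0.6,0,0.2],[0,0,-0.3,0,0.2],[0,0,-0.1,0,0.2],[0,0,0,0,-1],[0,0,0,0,-1],[0,0,0,0,-1]]

```text
clock: 7.72
eef_pos: [0.6163, 0.0733, 0.2393]
tool_rot: [0.67, 0.742, 0.0, 0.001]
ft_force: [-2.0, -0.1, 0.5]
grip_width: 0.0233
grasp_force: 61.3
```

Emit:
apply_moves:
  targets:
    - [[0,0,0,0,-1],[0,0,0,0,-1],[0,0,0,0,-1],[0,0,0,0,-1]]

```text
clock: 8.05
eef_pos: [0.6163, 0.0737, 0.2393]
tool_rot: [0.67, 0.743, 0.0, 0.001]
ft_force: [-2.4, -2.7, 5.1]
grip_width: 0.0232
grasp_force: 62.1
```

Emit:
apply_moves:
  targets:
    - [[0.01,-0.1,0,0,-1],[0.01,-0.12,-0.01,0,-1],[0.01,-0.12,-0.01,0,-1],[0.01,-0.12,-0.02,0,-1],[0.01,-0.1,-0.02,0,-1],[0,0,0,0,-1]]

```text
clock: 8.55
eef_pos: [0.6184, 0.0532, 0.2372]
tool_rot: [0.669, 0.743, 0.003, -0.001]
ft_force: [-2.0, 1.6, 5.6]
grip_width: 0.0235
grasp_force: 62.2
```

Emit:
apply_moves:
  targets:
    - [[0,-0.05,-0.01,0,-1],[0,-0.03,0,0,-1],[0,0,0,0,-1]]

```text
clock: 8.8
eef_pos: [0.6186, 0.0515, 0.2369]
tool_rot: [0.669, 0.743, 0.004, -0.001]
ft_force: [-0.6, 4.1, 6.6]
grip_width: 0.0231
grasp_force: 62.2
```

Emit:
apply_moves:
  targets:
    - [[0,-0.05,0,0,-1],[0,0,0,0,-1]]

```text
clock: 8.97
eef_pos: [0.6188, 0.0493, 0.2365]
tool_rot: [0.669, 0.743, 0.003, -0.001]
ft_force: [-0.3, 5.5, 5.8]
grip_width: 0.0233
grasp_force: 62.1
```

Emit:
apply_moves:
  targets:
    - [[0,-0.05,0,0,-1],[0,0,0,0,-1]]

```text
clock: 9.13
eef_pos: [0.619, 0.0471, 0.2361]
tool_rot: [0.669, 0.743, 0.003, -0.001]
ft_force: [1.4, 4.5, 3.3]
grip_width: 0.023
grasp_force: 61.9
```

Emit:
apply_moves:
  targets:
    - [[0,-0.04,0,0,-1],[0,0,0,0,-1]]

```text
clock: 9.3
eef_pos: [0.6192, 0.0454, 0.2357]
tool_rot: [0.669, 0.743, 0.003, -0.001]
ft_force: [2.5, 4.3, 1.9]
grip_width: 0.0235
grasp_force: 61.7
```

Emit:
apply_moves:
  targets:
    - [[0,-0.04,0,0,-1],[0,0,0,0,-1]]

```text
clock: 9.47
eef_pos: [0.6192, 0.0446, 0.2356]
tool_rot: [0.669, 0.743, 0.004, -0.001]
ft_force: [2.3, 8.0, 1.8]
grip_width: 0.0233
grasp_force: 61.6
```

Emit:
apply_moves:
  targets:
    - [[-0.02,0.16,0.02,0,-1],[-0.01,0.16,0.02,0,-1],[-0.02,0.16,0.01,0,-1],[-0.02,0.16,0.01,0,-1],[-0.02,0.16,0,0,-1],[-0.01,0.16,-0.01,0,-1],[-0.02,0.16,-0.01,0,-1],[-0.02,0.16,-0.02,0,-1]]

```text
clock: 10.13
eef_pos: [0.6146, 0.0901, 0.2381]
tool_rot: [0.67, 0.742, 0.0, 0.004]
ft_force: [3.6, -4.7, 7.4]
grip_width: 0.0232
grasp_force: 62.3
```

Emit:
apply_moves:
  targets:
    - [[-0.02,0.14,-0.02,0,-1],[-0.01,0.08,-0.02,0,-1],[0,0,0,0,-1],[0,0,0,0,-1]]

```text
clock: 10.47
eef_pos: [0.6136, 0.0998, 0.2368]
tool_rot: [0.67, 0.743, 0.001, 0.004]
ft_force: [4.4, -2.7, 8.2]
grip_width: 0.0234
grasp_force: 62.3
```

Run:
```python
from chk import *
run("t3")
```

```text
blk x 508 [ 69.1  71.7 124.  174.6 176.9]
blk y 508 [-24.1 -23.1   0.6  24.5  25.1]
((123.05133056640625, 0.4810619354248047), (109.83756256103516, 51.130828857421875), 0.6615098118782043)
jaw 122 [46.2 46.6 54.9 63.2 63.5]
stop 126 [193.9 194.1 218.9 239.1 239.7]
```

Emit:
apply_moves:
  targets:
    - [[-0.01,0.08,-0.02,0,-1],[-0.01,0.05,-0.02,0,-1],[0,0,0,0,-1]]

```text
clock: 10.77
eef_pos: [0.6131, 0.1048, 0.2359]
tool_rot: [0.67, 0.743, 0.001, 0.005]
ft_force: [5.3, -3.0, 10.9]
grip_width: 0.0233
grasp_force: 62.7
```

Emit:
apply_moves:
  targets:
    - [[0,0.05,-0.02,0,-1],[0,0,0,0,-1]]

```text
clock: 10.93
eef_pos: [0.6129, 0.1071, 0.2354]
tool_rot: [0.67, 0.742, 0.002, 0.004]
ft_force: [3.2, -2.6, 12.5]
grip_width: 0.023
grasp_force: 62.8
```

Emit:
apply_moves:
  targets:
    - [[0.02,-0.16,0.03,0,-1],[0.02,-0.2,0.03,0,-1],[0.02,-0.2,0.02,0,-1],[0.02,-0.2,0.01,0,-1],[0.02,-0.2,0,0,-1],[0.02,-0.2,-0.01,0,-1],[0.02,-0.2,-0.02,0,-1],[0.02,-0.16,-0.02,0,-1]]

```text
clock: 11.6
eef_pos: [0.6187, 0.0497, 0.2351]
tool_rot: [0.669, 0.743, 0.004, 0.0]
ft_force: [4.7, 5.6, 1.5]
grip_width: 0.0234
grasp_force: 61.7
```

Emit:
apply_moves:
  targets:
    - [[0.01,-0.08,-0.01,0,-1],[0,-0.04,-0.01,0,-1],[0,0,0,0,-1]]

```text
clock: 11.85
eef_pos: [0.6192, 0.045, 0.2341]
tool_rot: [0.669, 0.743, 0.004, 0.0]
ft_force: [4.4, 4.9, 4.1]
grip_width: 0.0235
grasp_force: 61.9
```

Emit:
apply_moves:
  targets:
    - [[-0.02,0.16,0.02,0,-1],[-0.02,0.2,0.02,0,-1],[-0.02,0.2,0.02,0,-1],[-0.02,0.2,0.01,0,-1],[-0.02,0.2,0,0,-1],[-0.02,0.2,-0.01,0,-1],[-0.02,0.2,-0.02,0,-1],[-0.02,0.16,-0.02,0,-1]]

```text
clock: 12.52
eef_pos: [0.6134, 0.1015, 0.2351]
tool_rot: [0.67, 0.742, 0.0, 0.005]
ft_force: [6.5, -7.9, 4.5]
grip_width: 0.0235
grasp_force: 61.8
```

Emit:
apply_moves:
  targets:
    - [[-0.01,0.08,-0.01,0,-1],[0,0.05,-0.01,0,-1],[0,0,0,0,-1]]

```text
clock: 12.77
eef_pos: [0.6128, 0.1072, 0.2341]
tool_rot: [0.67, 0.743, 0.0, 0.004]
ft_force: [5.1, -3.1, 4.0]
grip_width: 0.0235
grasp_force: 61.8
```

Run:
```python
from chk import *
run("t4")
```

```text
blk x 544 [ 67.3  70.5 127.9 182.3 184.9]
blk y 544 [-24.6 -23.7   0.4  24.5  25.5]
((125.93629455566406, 0.3652496337890625), (63.51023864746094, 119.26145935058594), 89.55690002441406)
jaw 56 [57.9 58.1 61.9 65.8 65.9]
stop 127 [194.  194.1 218.8 239.3 239.6]
```

Emit:
apply_moves:
  targets:
    - [[0.02,-0.16,0.02,0,-1],[0.02,-0.2,0.02,0,-1],[0.02,-0.2,0.02,0,-1],[0.02,-0.2,0.01,0,-1],[0.02,-0.2,0,0,-1],[0.02,-0.2,-0.01,0,-1],[0.02,-0.2,-0.02,0,-1],[0.02,-0.16,-0.02,0,-1]]

```text
clock: 13.48
eef_pos: [0.6186, 0.0502, 0.2343]
tool_rot: [0.669, 0.743, 0.004, -0.0]
ft_force: [5.1, 3.3, 0.4]
grip_width: 0.0234
grasp_force: 61.4
```

Emit:
apply_moves:
  targets:
    - [[0.01,-0.08,-0.01,0,-1],[0,-0.05,-0.01,0,-1],[0,0,0,0,-1]]

```text
clock: 13.73
eef_pos: [0.6192, 0.0453, 0.2333]
tool_rot: [0.669, 0.743, 0.004, -0.0]
ft_force: [6.6, 5.8, 1.3]
grip_width: 0.0234
grasp_force: 61.5
```

Emit:
apply_moves:
  targets:
    - [[-0.02,0.16,0.02,0,-1],[-0.02,0.2,0.02,0,-1],[-0.02,0.2,0.02,0,-1],[-0.02,0.2,0.01,0,-1],[-0.02,0.2,0,0,-1],[-0.02,0.2,-0.01,0,-1],[-0.02,0.2,-0.02,0,-1],[-0.02,0.16,-0.02,0,-1]]

```text
clock: 14.4
eef_pos: [0.6134, 0.1014, 0.2345]
tool_rot: [0.67, 0.742, -0.0, 0.004]
ft_force: [7.4, -4.8, 2.1]
grip_width: 0.0233
grasp_force: 61.6
```

Emit:
apply_moves:
  targets:
    - [[-0.01,0.08,-0.01,0,-1],[0,0.05,-0.01,0,-1],[0,0,0,0,-1]]

```text
clock: 14.65
eef_pos: [0.6128, 0.1067, 0.2336]
tool_rot: [0.67, 0.742, -0.0, 0.004]
ft_force: [6.7, -4.8, 1.8]
grip_width: 0.0232
grasp_force: 61.7
```

```bash
cat > chk2.py <<'E'
from chk import *
im,lx,ly,zz=run("x")
def s(n,m):
    print(n,m.sum(),np.percentile(lx[m],[1,3,97,99]).round(1)) if m.sum() else print(n,0)
c=abs(ly)<18
s("jaw..block/stop run z47-62",(abs(zz-.0545)<.007)&c&(lx>30)&(lx<200))
s("bare bed",(abs(zz-.0125)<.006)&c&(lx>50)&(lx<205))
s("behind stop bed",(abs(zz-.0125)<.006)&(abs(ly)<8)&(lx>200)&(lx<240))
E
python3 chk2.py
```

```text
blk x 535 [ 68.8  71.5 128.3 182.1 185. ]
blk y 535 [-24.5 -23.8   0.3  24.7  26.2]
((126.99227905273438, 1.1201019287109375), (117.75601959228516, 58.971336364746094), 0.4526124596595764)
stop 156 [187.2 188.  211.1 238.8 239.5]
jaw..block/stop run z47-62 507 [ 69.1  71.5 196.4 198.8]
bare bed 14 [50.7 50.8 65.3 66.2]
behind stop bed 41 [212.  213.  238.9 239.4]
```

Emit:
apply_moves:
  targets:
    - [[0.02,-0.16,0.02,0,-1],[0.02,-0.2,0.02,0,-1],[0.02,-0.2,0.02,0,-1],[0.02,-0.2,0.01,0,-1],[0.02,-0.2,0,0,-1],[0.02,-0.2,-0.01,0,-1],[0.02,-0.2,-0.02,0,-1],[0.02,-0.16,-0.02,0,-1]]

```text
clock: 15.37
eef_pos: [0.6186, 0.0503, 0.2339]
tool_rot: [0.669, 0.743, 0.004, -0.0]
ft_force: [5.2, 8.5, -0.5]
grip_width: 0.0233
grasp_force: 61.4
```

Emit:
apply_moves:
  targets:
    - [[0,-0.08,-0.01,0,-1],[0,-0.05,0,0,-1],[0,0,0,0,-1]]

```text
clock: 15.62
eef_pos: [0.6191, 0.0456, 0.233]
tool_rot: [0.669, 0.743, 0.004, -0.001]
ft_force: [8.5, 5.9, -2.7]
grip_width: 0.0234
grasp_force: 61.1
```

```bash
python3 chk2.py
```

```text
blk x 517 [ 67.1  69.8 129.5 182.3 184. ]
blk y 517 [-25.1 -23.3   1.   24.8  26.4]
((125.952392578125, -1.3002853393554688), (61.57315444946289, 119.55211639404297), 89.92483520507812)
jaw 16 [63.6 63.8 65.  65.9 65.9]
stop 147 [188.  188.8 216.1 239.5 239.8]
jaw..block/stop run z47-62 515 [ 64.9  67.4 195.6 198.4]
bare bed 22 [50.4 50.5 84.6 84.7]
behind stop bed 41 [211.1 211.5 238.6 239.1]
```

Emit:
apply_moves:
  targets:
    - [[-0.02,0.16,0.02,0,-1],[-0.02,0.2,0.02,0,-1],[-0.02,0.2,0.02,0,-1],[-0.02,0.2,0.01,0,-1],[-0.02,0.2,0,0,-1],[-0.02,0.2,-0.01,0,-1],[-0.02,0.2,-0.02,0,-1],[-0.02,0.16,-0.02,0,-1]]

```text
clock: 16.33
eef_pos: [0.6135, 0.1002, 0.2346]
tool_rot: [0.67, 0.742, -0.001, 0.005]
ft_force: [8.8, -8.0, 0.4]
grip_width: 0.0234
grasp_force: 61.4
```

Emit:
apply_moves:
  targets:
    - [[-0.01,0.08,-0.01,0,-1],[0,0.05,0,0,-1],[0,0,0,0,-1]]

```text
clock: 16.58
eef_pos: [0.613, 0.105, 0.2338]
tool_rot: [0.67, 0.742, -0.001, 0.005]
ft_force: [8.8, -8.2, -0.0]
grip_width: 0.0234
grasp_force: 61.3
```

```bash
python3 chk2.py
```

```text
blk x 512 [ 77.1  79.7 133.8 182.2 184.7]
blk y 512 [-27.  -24.    0.3  25.1  27.1]
((130.8634796142578, -0.4063453674316406), (60.805419921875, 109.83792114257812), 89.74711608886719)
stop 173 [187.9 188.8 206.  239.2 239.7]
jaw..block/stop run z47-62 469 [ 77.2  79.7 196.3 198.8]
bare bed 27 [50.8 51.  75.8 75.9]
behind stop bed 33 [219.6 220.7 239.4 239.4]
```

Stroke 4 ended 5 N above idle, with the stop pushed in about 9 mm. That is the first real squeeze, so one more tooth.

Emit:
apply_moves:
  targets:
    - [[0.03,-0.16,0.02,0,-1],[0.03,-0.2,0.02,0,-1],[0.03,-0.2,0.02,0,-1],[0.02,-0.2,0.01,0,-1],[0.02,-0.2,0,0,-1],[0.02,-0.2,-0.01,0,-1],[0.02,-0.2,-0.02,0,-1],[0.02,-0.16,-0.02,0,-1]]

```text
clock: 17.3
eef_pos: [0.6186, 0.0502, 0.234]
tool_rot: [0.669, 0.743, 0.003, -0.001]
ft_force: [4.3, 4.2, -2.2]
grip_width: 0.0234
grasp_force: 61.1
```

Emit:
apply_moves:
  targets:
    - [[0,-0.08,-0.01,0,-1],[0,-0.05,0,0,-1],[0,0,0,0,-1]]

```text
clock: 17.55
eef_pos: [0.6191, 0.0459, 0.2332]
tool_rot: [0.669, 0.743, 0.003, -0.001]
ft_force: [6.7, 8.2, -2.4]
grip_width: 0.0234
grasp_force: 61.1
```

```bash
python3 chk2.py | grep -E "run|stop"
```

```text
stop 160 [187.7 188.6 211.8 239.  239.5]
jaw..block/stop run z47-62 493 [ 73.6  76.1 196.1 199. ]
behind stop bed 36 [216.  216.3 239.3 239.7]
```

Emit:
apply_moves:
  targets:
    - [[-0.02,0.16,0.02,0,-1],[-0.02,0.2,0.02,0,-1],[-0.02,0.2,0.02,0,-1],[-0.02,0.2,0.01,0,-1],[-0.02,0.2,0,0,-1],[-0.02,0.2,-0.01,0,-1],[-0.02,0.2,-0.02,0,-1],[-0.02,0.16,-0.02,0,-1]]

```text
clock: 18.27
eef_pos: [0.6136, 0.0988, 0.235]
tool_rot: [0.671, 0.742, -0.002, 0.006]
ft_force: [7.1, -11.7, 1.1]
grip_width: 0.0235
grasp_force: 61.5
```

Emit:
apply_moves:
  targets:
    - [[-0.01,0.09,-0.01,0,-1],[0,0.07,0,0,-1],[0,0,0,0,-1]]

```text
clock: 18.52
eef_pos: [0.613, 0.1051, 0.2341]
tool_rot: [0.671, 0.742, -0.003, 0.005]
ft_force: [6.5, -11.2, 0.1]
grip_width: 0.0232
grasp_force: 61.4
```

Emit:
apply_moves:
  targets:
    - [[0.02,-0.16,0.02,0,-1],[0.03,-0.2,0.02,0,-1],[0.03,-0.2,0.02,0,-1],[0.02,-0.2,0.01,0,-1],[0.02,-0.2,0,0,-1],[0.02,-0.2,-0.01,0,-1],[0.02,-0.2,-0.02,0,-1],[0.02,-0.16,-0.02,0,-1]]

```text
clock: 19.18
eef_pos: [0.6185, 0.0512, 0.2345]
tool_rot: [0.669, 0.743, 0.002, -0.002]
ft_force: [3.7, 5.3, -2.8]
grip_width: 0.0233
grasp_force: 61.0
```

Emit:
apply_moves:
  targets:
    - [[0,-0.07,-0.01,0,-1],[0,-0.05,0,0,-1],[0,0,0,0,-1]]

```text
clock: 19.43
eef_pos: [0.6189, 0.0472, 0.2338]
tool_rot: [0.669, 0.743, 0.003, -0.002]
ft_force: [5.3, 7.5, -2.7]
grip_width: 0.0233
grasp_force: 60.9
```

Emit:
apply_moves:
  targets:
    - [[0,0,0,0,0.3],[0,0,0,0,0.3],[0,0,0,0,0.3],[0,0,0,0,0.3],[0,0,0.3,0,0.3],[0,0,0.6,0,0.3],[0,0,0.8,0,0.3],[0,0,0.8,0,0.3]]

```text
clock: 20.1
eef_pos: [0.617, 0.0441, 0.3351]
tool_rot: [0.67, 0.743, -0.001, -0.001]
ft_force: [0.9, 0.1, 0.1]
grip_width: 0.0558
grasp_force: 0.0
```

Emit:
apply_moves:
  targets:
    - [[-0.8,0,0.2,0,0.3],[-0.8,0,0,0,0.3],[-0.8,0,0,0,0.3],[-0.8,0,0,0,0.3],[0,0,0,0,0.3],[0,0,0,0,0.3]]

```text
clock: 20.6
eef_pos: [0.4883, 0.0442, 0.3436]
tool_rot: [0.669, 0.743, 0.0, 0.0]
ft_force: [0.9, -0.2, 0.0]
grip_width: 0.0554
grasp_force: 0.0
```

Run:
```python
import chk2
from h import *
im,d=imaging.camera("scene");cv2.imwrite("pics/s5.png",cv2.resize(im[60:350,160:400],(496,600)));print(get_obs()["ft_force"])
```

```text
blk x 458 [ 82.7  84.2 135.9 182.6 184.9]
blk y 458 [-27.3 -24.4  -0.6  24.7  27.2]
((133.92430114746094, -0.8546714782714844), (61.023040771484375, 104.20109558105469), 89.4074935913086)
stop 175 [187.9 188.6 206.7 239.5 239.9]
jaw..block/stop run z47-62 449 [ 82.6  84.9 196.4 198.7]
bare bed 33 [50.8 51.  81.8 82. ]
behind stop bed 23 [225.6 225.9 239.4 239.8]
[-0.02705428 -0.62867854 -0.29270233]
```

View pics/s5.png

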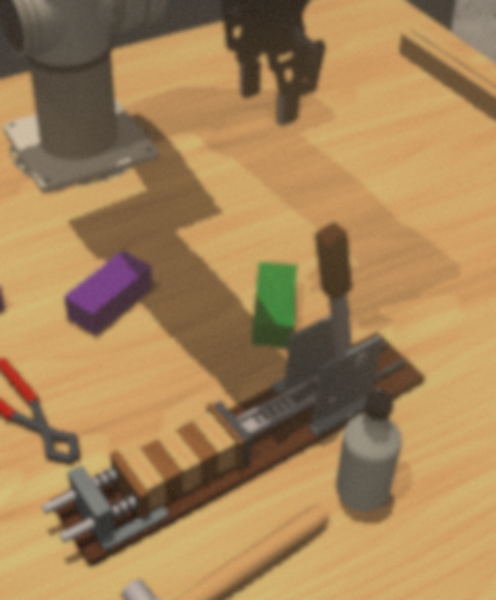

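The picture shows the block clamped flat between the jaw at (235,430) and the stop at (125,480). The lever at (333,260) is released, and the bottle, hammer and pincers haven't moved. The jaw is holding on the fifth tooth.

```bash
python3 -c "
from workcell import order
print(order.job_done())"
```

```text
the job is handed in; nothing more can be done
None
```

The block is clamped flat and square in the press after five strokes, the last one ending about 8 N above idle (firm, one tooth past the first real squeeze); the lever is released and the job is handed in at about 21 s.

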